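# Put the small kitchen things away on the shelf

## Robot

A 6-joint arm with a two-finger parallel gripper is mounted at the origin on the work surface. World frame = base frame: x ahead of the robot, y to its left, z up, the work surface at z = 0. Lengths are in m, angles in rad, forces in N, time in s.
With the tool pointing down it reaches from about 0.3 to 1 m from the base axis. Payload 5.1 kg.
Tool frame: the origin (TCP) lies at the very end of the fingers, on their centre line; the grasp point (between the pads) lies 19 mm behind it; z points along the fingers, y is the line along which they close (so a half turn about z gives the same grasp; the last joint's range is limited). The gripper opens to 95 mm and grips with 3 to 60 N. Pads are 20 mm wide; open, the fingers measure 119 mm over their backs; the gripper's body (75 mm by 180 mm) begins 59 mm behind the grasp point.
Start: joints at [-1.261, 0.124, 1.65, -0, 1.367, -0.083], TCP at [0.249, -0.6, 0.215] pointing down, gripper open.
Joint ranges: [-2.61, 2.61], [-1.02, 2.33], [0.03, 2.71], [-1.35, 4.49], [0.32, 2.68], [-2.91, 2.91]. Speed limits (rad/s): [2.57, 2.57, 3.14, 3.14, 3.14, 3.14].

## Interface

Orientations are given as [roll, pitch, yaw] about the fixed x, y, z axes, in that order (R = Rz(yaw) Ry(pitch) Rx(roll)).
In Python, from station import robot gives the robot as it stands. The module is installed in compiled form; this text tells all that it offers.
- The arm moves only by the tool arm_command, never from a script. Its argument "series" is a list of rows, each a list of 7 numbers: the turn, a rotation vector about the tool's x, y, z in degrees, then the shift along the tool's x, y, z in m, then the opening in per cent of the stroke, from 0 (shut) to 100 (fully open). A call has 1 to 12 rows; each row is the pose to reach, as a shift and turn from the pose commanded when the call began, along the tool's axes at that moment; what a row does not reach only later rows make up. A row lasts 1/8 s, in which the tool goes at most 62.5 mm and 10.7 degrees, less where a joint would pass 70% of its speed; a pose out of reach is approached as far as the arm can. A call with a gripper value outside its range is refused whole. The fingers move at their own pace and stop on an object; "grip_force" is the grip in N (left out, the last holds). Time passes only in rows, so rows that repeat a pose let the fingers close. It gives the time, the measured TCP pose, the force, the opening and the grip force at its end, in the units of the state.
- robot.get_state(): the state, without advancing time (a new reading comes with each control period).
- robot.camera(name): name is "side" or "top" or "wrist"; returns a dict with "image" (420x560x3 uint8, red, green, blue), "intrinsics" (3x3 intrinsics, pixels), "k1" (the pictures are not rectified: a ray, as slopes to the right and down, at radius r is drawn at 1 + k1 r^2 times it, then the intrinsics apply), "extrinsics" (4x4, takes a point from camera to world coordinates); the wrist camera has in their place "hand_eye" (4x4, takes a point from camera to tool coordinates, whose origin is the TCP and whose axes are the flange's). Camera axes: x right, y up, looking along -z (the intrinsics and any distortion apply to the point x, -y, -z); pixel columns grow to the right and rows downward; lengths in m; the calibration is good to about 2 mm. A picture is of the moment at which its call begins: read the wrist's pose just before it. There is no depth.
- robot.job_done(): hands the job in; it is judged then, once.
Trained networks look in a picture, given as the dict that the camera call returned (one of the last four; its "shot" number tells which), for a name from the list of things; names that differ only in an ending like _2 or _b are one class to them, and where a whole thing is asked for, a point or a joint stands for the part that bears it (a point fixed in the world has none). Each returns a list of dicts, best first, with "score" (0 to 1); they miss things now and then, are a little off and sometimes report something else, mostly with a low value. They report only what shows in the picture. A call takes as long as a camera call.
- robot.masks_of(picture, target): "pixels" (420x560 bool, what is visible of it) and "centre" ([column, row] in pixels, amid what is visible of it).
- robot.pinpoint(picture, target): "centre" ([column, row] in pixels: a listed point, or the origin of a listed thing).
The state is a dict: "clock": time; "q": joint angles; "dq": joint speeds; "effort": joint torques, N m; "eef_pos": TCP position; "ee_rot": TCP orientation; "ft_force": force on the tool from outside, world axes, zero at the start; "wrist_torque": the same for the moment, N m; "grip_width": finger opening in m; "finger_force": force on a finger pad.
Only numpy, scipy, OpenCV 4.12 (cv2) and the standard library are available. Lean on these libraries where they do the work, as an engineer would, in place of code of your own. Each camera call takes 0.05 s, during which the arm holds its last target. There are 200 camera calls.

## Task

Sort the five loose things on the shelf into their places: stand the two loose spice jars upright in the two empty cells of the wooden crate, one in each, lay the two chopstick rests flat on the floor of the celadon dish, beside and not on each other, and set the small blue-lidded tub upright inside the aluminium tray. Set each thing down rather than dropping it, and leave the two jars that are already in the crate standing in their cells.

Things in the scene. Friction and masses are not known exactly. Their poses are not given: they have to be found in the camera images.
- jar_1_mid (a point): a loose spice jar of amber glass with a steel screw cap: upright cylinder 42 mm in diameter (cap 40 mm), 85 mm tall, about 140 g, standing on the shelf. Its point is the jar's centre, half-way up (42.5 mm above its underside), z up along the jar.
- jar_2_mid (a point): the other loose spice jar, identical. Its point is the jar's centre, half-way up (42.5 mm above its underside), z up along the jar.
- stock_1_mid (a point): a third jar, identical, already standing in a cell of the crate at the start. It is not to be moved. Its point is the jar's centre, half-way up (42.5 mm above its underside), z up along the jar.
- stock_2_mid (a point): a fourth jar, identical, already standing in another cell of the crate. It is not to be moved. Its point is the jar's centre, half-way up (42.5 mm above its underside), z up along the jar.
- rest_1_mid (a point): a chopstick rest of dark brown glazed stoneware, a small bar 50 mm long (its x axis), 20 mm wide (y), 16 mm high at its two 8 mm long ends and 12 mm high between them, about 40 g, lying on the shelf. The point is its centre, 8 mm above its underside, z up.
- rest_2_mid (a point): the other chopstick rest, identical; point and axes likewise.
- tub_mid (a point): a small square plastic tub with a blue lid, 54 x 54 mm over the lid (the top 7 mm), 50 x 50 mm below it, 42 mm high, about 70 g, closed. The point is its centre, 21 mm above its underside; x and y along its sides, z up.
- crate: a square open wooden crate, fixed, 150 x 150 mm outside and 35 mm high, parted by a cross of walls (5 mm thick, full height) into four cells of 67.5 x 67.5 mm; its floor is 5 mm thick. Origin: centre of its underside, x and y along its sides; the cell centres lie at x = +-36 mm, y = +-36 mm. Two cells (any two) hold jars, two are empty.
- dish: a round celadon (grey-green) ceramic dish, fixed, 170 mm across its rim, 26 mm high, with a flat round floor about 65 mm in radius, 6 mm above the shelf, and a flaring rim. Origin: centre of its underside.
- tray: a flat aluminium tray, fixed, 140 mm (x) by 180 mm (y) outside, with walls 4 mm thick and 16 mm high and a floor 4 mm thick. Origin: centre of its underside.

How it is judged:
By the outcome, as a careful person would: the job done as asked, in the order asked, and still so for the second after the job is handed in, with the robot touching nothing.
It also fails if it takes over 120 s, if anything falls off the work surface, if the arm or the gripper's body presses on something with over 40 N, if the wrist force passes 120 N, or if a joint passes its speed limit or range.

## Working session

There is one attempt and no reset: what is moved stays moved. The work goes in short steps, Python scripts to look and compute and a tool call to move; the robot and the scene stay as the last step left them, time stands still between calls to the robot, and variables do not carry over. Pictures are saved under pics/ and viewed, at most 14 in all, crops included, and the job is handed in when it is done.

Besides the shell and the picture viewer there is one more tool, called after "Emit:" as a command line: name --pt "numbers of a row" for each row, then --argument value for the rest. arm_command: Moves the arm, as the interface text tells. Its arguments: {"type":"object","properties":{"series":{"type":"array","items":{"type":"array","items":{"type":"number"}}},"grip_force":{"type":"number"}},"required":["series"]}

```bash
mkdir -p pics; cat > h.py <<'E'
import numpy as np, cv2
from scipy.spatial.transform import Rotation as R
from station import robot
def toolT(s):
    T=np.eye(4); r=np.array(s['ee_rot'],float)
    T[:3,:3]=R.from_euler('xyz',r).as_matrix() if r.shape==(3,) else (R.from_quat(r).as_matrix() if r.shape==(4,) else r)
    T[:3,3]=s['eef_pos']; return T
def shot(name):
    s=robot.get_state(); p=robot.camera(name)
    p['E']=toolT(s)@np.array(p['hand_eye']) if name=='wrist' else np.array(p['extrinsics'])
    return p
def ray(p,uv):
    K=np.array(p['intrinsics']); d=(np.array([uv[0]-K[0,2],uv[1]-K[1,2]]))/[K[0,0],K[1,1]]
    u=d.copy()
    for _ in range(20): u=d/(1+p['k1']*(u@u))
    v=p['E'][:3,:3]@np.array([u[0],-u[1],-1]); return p['E'][:3,3],v
def at_z(p,uv,z):
    o,v=ray(p,uv); return o+v*(z-o[2])/v[2]
def proj(p,X):
    c=np.linalg.inv(p['E'])@np.append(X,1); u=np.array([c[0],-c[1]])/-c[2]; u=u*(1+p['k1']*(u@u))
    K=np.array(p['intrinsics']); return K[0,0]*u[0]+K[0,2],K[1,1]*u[1]+K[1,2]
def tri(a,ua,b,ub):
    (o1,v1),(o2,v2)=ray(a,ua),ray(b,ub); A=np.stack([v1,-v2],1); t=np.linalg.lstsq(A,o2-o1,rcond=None)[0]
    P,Q=o1+v1*t[0],o2+v2*t[1]; return (P+Q)/2,np.linalg.norm(P-Q)
def save(p,f): cv2.imwrite('pics/'+f,p['image'][:,:,::-1])
E
cat > a.py <<'E'
from h import *
np.set_printoptions(precision=4,suppress=True)
s=robot.get_state(); print(s['ee_rot'],s['eef_pos'],s['clock'])
Z=dict(jar_1_mid=.0425,rest_1_mid=.008,tub_mid=.021,crate=0,dish=0,tray=0,stock_1_mid=.0475)
for n in ['top','side']:
    p=shot(n); save(p,n+'0.png'); print(n,p['E'][:3,3])
    for k,z in Z.items():
        for d in robot.pinpoint(p,k): print(k,round(d['score'],2),np.round(d['centre'],1),at_z(p,d['centre'],z))
E
python3 a.py
```

```text
[-3.1396 -0.0002  0.3928] [ 0.2486 -0.5999  0.2134] 0.0
top [0.3676 0.0054 1.0613]
jar_1_mid 0.73 [217.5 238.2] [0.4252 0.1365 0.0425]
tub_mid 0.86 [275.3 228.9] [ 0.4499 -0.0083  0.021 ]
crate 0.66 [269.4 160.4] [0.635  0.0066 0.    ]
crate 0.18 [335.2 242.7] [ 0.4149 -0.1653  0.    ]
dish 0.96 [403.2 201.3] [ 0.5245 -0.3507  0.    ]
dish 0.51 [216.6 237.5] [0.4294 0.1443 0.    ]
tray 0.95 [130.4 201.4] [0.5247 0.3732 0.    ]
stock_1_mid 0.75 [287.7 147.9] [ 0.656  -0.0404  0.0475]
side [0.0538 0.9314 0.7023]
rest_1_mid 0.56 [379.7 197.4] [ 0.3444 -0.2707  0.008 ]
tub_mid 0.62 [308.5 235.9] [ 0.4411 -0.0005  0.021 ]
crate 0.64 [235.3 225.5] [0.6405 0.0037 0.    ]
dish 0.65 [331.4 174.2] [ 0.5195 -0.361   0.    ]
tray 0.83 [189.8 333.6] [0.5287 0.3738 0.    ]
tray 0.46 [307.  319.3] [0.3405 0.2422 0.    ]
stock_1_mid 0.85 [234.9 200.7] [ 0.6606 -0.035   0.0475]
```

View pics/top0.png

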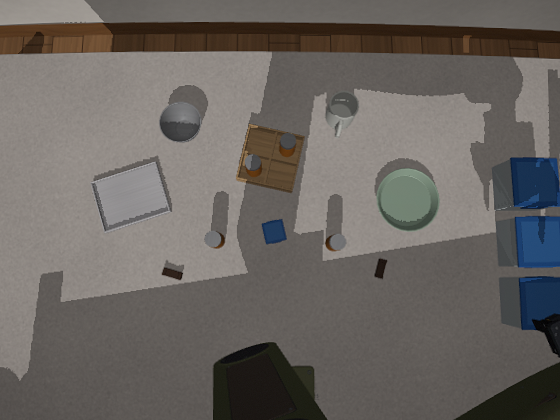

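View pics/side0.png

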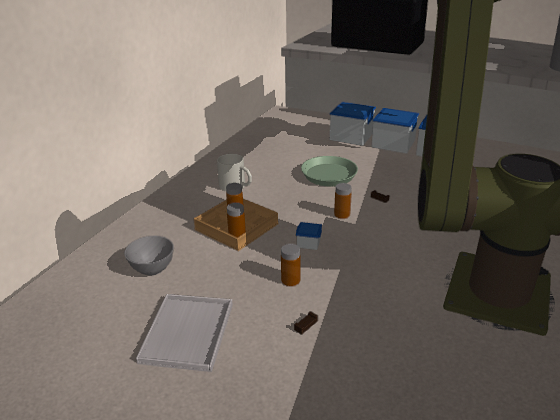

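The top view shows loose jars at (216,238) and (336,242), rests at (173,271) and (381,268), and the tub at (274,231). The crate is at (270,158) with stock jars upper right and lower left, so its upper-left and lower-right cells are empty. The dish is at (408,199) and the tray at (132,194). The mug and bowl are distractors. The side view agrees.

```bash
cat > b.py <<'E'
from h import *
np.set_printoptions(precision=4,suppress=True)
a=shot('top'); b=shot('side')
for k,z in dict(jar_1_mid=.0425,stock_1_mid=.0475,rest_1_mid=.012,tub_mid=.042,crate=.035,tray=.016,dish=.026).items():
    for n,p in (('top',a),('side',b)):
      for d in robot.masks_of(p,k):
        c=cv2.findContours(d['pixels'].astype(np.uint8),cv2.RETR_EXTERNAL,cv2.CHAIN_APPROX_NONE)[0]
        c=max(c,key=len)[:,0,:]; w=np.array([at_z(p,u,z)[:2] for u in c])
        (cx,cy),(w1,h1),an=cv2.minAreaRect((w*1000).astype(np.float32))
        print(k,n,round(d['score'],2),np.round(d['centre']),'rect',round(cx),round(cy),round(w1),round(h1),'ang',round(an,1))
print(a['hand_eye'] if 'hand_eye' in a else '', shot('wrist')['hand_eye'], a['intrinsics'])
w=shot('wrist');print(w['intrinsics'],w['k1'])
E
python3 b.py
```

```text
jar_1_mid top 0.75 [215. 237.] rect 423 145 48 40 ang 71.6
jar_1_mid side 0.7 [289. 265.] rect 424 143 40 147 ang 24.3
stock_1_mid top 0.64 [286. 146.] rect 665 -39 40 62 ang 82.9
stock_1_mid side 0.9 [235. 191.] rect 687 -74 42 114 ang 34.9
rest_1_mid top 0.52 [381. 268.] rect 349 -278 23 48 ang 72.0
rest_1_mid side 0.68 [379. 195.] rect 347 -267 42 62 ang 71.6
tub_mid top 0.95 [271. 228.] rect 443 -5 55 52 ang 14.0
tub_mid side 0.2 [290. 264.] rect 424 142 40 147 ang 24.0
crate top 0.58 [273. 162.] rect 633 5 151 157 ang 76.5
crate side 0.71 [242. 225.] rect 622 29 187 185 ang 78.2
tray top 0.59 [130. 197.] rect 534 370 148 184 ang 18.7
tray side 0.82 [190. 336.] rect 530 380 146 195 ang 18.6
dish top 0.57 [404. 201.] rect 526 -354 169 167 ang 89.7
dish side 0.97 [328. 171.] rect 519 -342 169 187 ang 48.1
 [[-0.0008  0.9666  0.2562  0.0735]
 [ 1.      0.0005  0.0012 -0.001 ]
 [ 0.001   0.2562 -0.9666 -0.1704]
 [ 0.      0.      0.      1.    ]] [[406.7102   0.     280.2611]
 [  0.     406.7102 211.3212]
 [  0.       0.       1.    ]]
[[341.0669   0.     279.9203]
 [  0.     341.0669 208.4211]
 [  0.       0.       1.    ]] -0.08290365656338787
```

Emit:
arm_command --pt "0 0 -95 0.412 -0.392 -0.047 100" --pt "0 0 -95 0.412 -0.392 -0.047 100" --pt "0 0 -95 0.412 -0.392 -0.047 100" --pt "0 0 -95 0.412 -0.392 -0.047 100" --pt "0 0 -95 0.412 -0.392 -0.047 100" --pt "0 0 -95 0.412 -0.392 -0.047 100" --pt "0 0 -95 0.412 -0.392 -0.047 100" --pt "0 0 -95 0.412 -0.392 -0.047 100" --pt "0 0 -95 0.412 -0.392 -0.047 100" --pt "0 0 -95 0.412 -0.392 -0.047 100" --pt "0 0 -95 0.412 -0.392 -0.047 100" --pt "0 0 -95 0.412 -0.392 -0.047 100"

```text
clock: 3.2
eef_pos: [0.4789, -0.0819, 0.2614]
ee_rot: [-3.141, -0.0, 2.049]
ft_force: [-0.0, -0.2, 0.3]
grip_width: 0.0952
finger_force: 0.0
```

```bash
cat > w.py <<'E'
from h import *
import sys
np.set_printoptions(precision=4,suppress=True)
ZM=dict(jar_1_mid=.085,stock_1_mid=.090,rest_1_mid=.014,tub_mid=.042,crate=.035,tray=.016,dish=.026)
ZP=dict(jar_1_mid=.0425,stock_1_mid=.0475,rest_1_mid=.008,tub_mid=.021,crate=0,tray=0,dish=0)
s=robot.get_state(); print(s['eef_pos'],np.degrees(s['ee_rot']),'q',s['q'],s['clock'])
p=shot('wrist'); save(p,sys.argv[1])
for k in sys.argv[2:]:
    for d in robot.pinpoint(p,k): print('pin',k,round(d['score'],2),np.round(d['centre']),at_z(p,d['centre'],ZP[k]))
    for d in robot.masks_of(p,k):
        c=max(cv2.findContours(d['pixels'].astype(np.uint8),cv2.RETR_EXTERNAL,cv2.CHAIN_APPROX_NONE)[0],key=len)[:,0,:]
        w=np.array([at_z(p,u,ZM[k])[:2] for u in c])
        (cx,cy),(w1,h1),an=cv2.minAreaRect((w*1000).astype(np.float32))
        print('mask',k,round(d['score'],2),np.round(d['centre']),'rect',round(cx),round(cy),round(w1),round(h1),'ang',round(an,1))
E
python3 w.py w1.png jar_1_mid stock_1_mid tub_mid crate rest_1_mid
```

```text
[ 0.4789 -0.0819  0.2614] [-179.9649   -0.0005  117.3706] q [-0.2796 -0.2742  1.9478 -0.0004  1.4684 -0.7573] 3.2
mask jar_1_mid 0.69 [442. 133.] rect 599 46 71 39 ang 28.2
pin stock_1_mid 0.67 [433. 219.] [ 0.6623 -0.0344  0.0475]
mask stock_1_mid 0.84 [435. 222.] rect 645 -33 38 77 ang 84.0
mask stock_1_mid 0.72 [200. 214.] rect 418 -141 60 38 ang 72.1
pin tub_mid 0.75 [286. 105.] [0.4459 0.0003 0.021 ]
mask tub_mid 0.97 [284. 104.] rect 443 0 56 54 ang 12.3
mask crate 0.92 [421. 174.] rect 633 9 151 160 ang 76.8
pin rest_1_mid 0.88 [128. 264.] [ 0.3495 -0.2807  0.008 ]
mask rest_1_mid 0.72 [126. 261.] rect 349 -272 30 48 ang 72.3
```

View pics/w1.png

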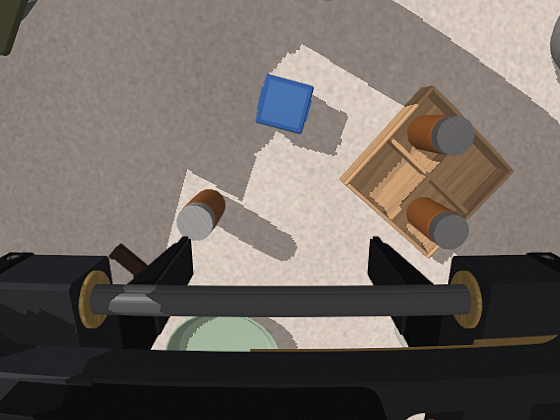

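The wrist view shows the loose jar's cap at (195,222), the tub lid at (286,103), and crate top corners at (341,181), (430,86), (513,170), (430,258). The stock caps are at (454,135) and (447,230), and the empty cells are at about (398,185) and (470,175).

```bash
cat > c.py <<'E'
from h import *
np.set_printoptions(precision=4,suppress=True)
p=shot('wrist')
print('cap',at_z(p,(195,222),.085),'stocks',at_z(p,(454,135),.09),at_z(p,(447,230),.09))
C=np.array([at_z(p,u,.035) for u in [(341,181),(430,86),(513,170),(430,258)]]);print(C)
print('ctr',C.mean(0),np.linalg.norm(C-np.roll(C,1,0),axis=1))
c=C.mean(0)
e=[np.degrees(np.arctan2(*(C[i]-C[j])[[1,0]])) for i,j in ((0,1),(1,2),(2,3),(3,0))];print(e)
# fine: jar mask axis line & tub
for k in('jar_1_mid','stock_1_mid'):
  for d in robot.pinpoint(p,k): print(k,d['score'],d['centre'],at_z(p,d['centre'],.0425),at_z(p,d['centre'],.0475))
t=shot('top')
for u in((338,241),(214,237)): print(at_z(t,u,.07))
E
python3 c.py
```

```text
cap [ 0.4158 -0.1519  0.085 ] stocks [0.6091 0.0531 0.09  ] [ 0.6597 -0.0339  0.09  ]
[[ 0.5441 -0.0454  0.035 ]
 [ 0.58    0.0965  0.035 ]
 [ 0.7255  0.0657  0.035 ]
 [ 0.6956 -0.0782  0.035 ]]
ctr [0.6363 0.0097 0.035 ] [0.155  0.1463 0.1488 0.147 ]
[np.float64(-104.17285342157811), np.float64(168.0629023601413), np.float64(78.24349824694772), np.float64(-12.226665598329168)]
stock_1_mid 0.96 [430.1, 223.3] [ 0.6652 -0.0391  0.0425] [ 0.6624 -0.0388  0.0475]
[ 0.4159 -0.161   0.07  ]
[0.4266 0.1415 0.07  ]
```

Emit:
arm_command --pt "0 0 -5 -0.034 -0.09 0.03 100" --pt "0 0 -5 -0.034 -0.09 0.06 100" --pt "0 0 -5 -0.034 -0.09 0.09 100" --pt "0 0 -5 -0.034 -0.09 0.1 100" --pt "0 0 -5 -0.034 -0.09 0.1 100"

```text
clock: 4.58
eef_pos: [0.4154, -0.1521, 0.1617]
ee_rot: [-3.141, -0.001, 2.139]
ft_force: [-0.3, -0.5, 0.4]
grip_width: 0.095
finger_force: 0.0
```

```bash
python3 w.py w2.png jar_1_mid stock_1_mid
```

```text
[ 0.4154 -0.1521  0.1617] [-179.9865   -0.0296  122.5344] q [-0.4726 -0.3199  2.1511  0.0001  1.311  -1.0404] 4.575
mask stock_1_mid 0.66 [147. 254.] rect 345 -227 20 15 ang 75.5
mask stock_1_mid 0.58 [540. 232.] rect 599 -48 45 33 ang 20.7
```

View pics/w2.png

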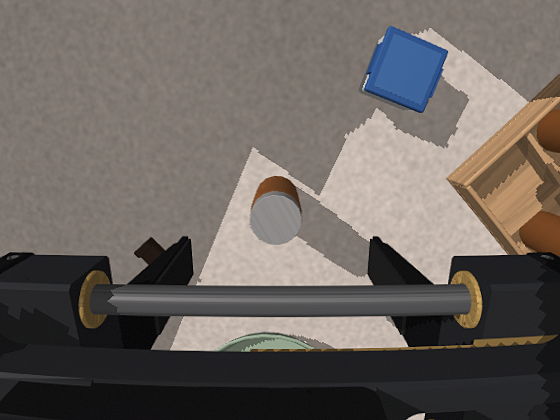

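The jar's cap is centred at (276,217), about midway between the fingers (180 and 380).

```bash
cat > g.py <<'E'
from h import *
import sys
# usage: g.py u v z : world point and offset in tool axes
np.set_printoptions(precision=4,suppress=True)
p=shot('wrist'); T=toolT(robot.get_state())
a=list(map(float,sys.argv[1:]))
for i in range(0,len(a),3):
    X=at_z(p,a[i:i+2],a[i+2]); print(X,'tool',T[:3,:3].T@(X-T[:3,3]))
E
python3 g.py 276 217 .085
```

```text
[ 0.4152 -0.1531  0.085 ] tool [ 0.0001 -0.001   0.0779]
```

Emit:
arm_command --pt "0 0 0 0 -0.001 0.05 100" --pt "0 0 0 0 -0.001 0.09 100" --pt "0 0 0 0 -0.001 0.11 100" --pt "0 0 0 0 -0.001 0.117 100" --pt "0 0 0 0 -0.001 0.117 0" --pt "0 0 0 0 -0.001 0.117 0" --pt "0 0 0 0 -0.001 0.117 0" --pt "0 0 0 0 -0.001 0.117 0" --pt "0 0 0 0 -0.001 0.117 0" --pt "0 0 0 0 -0.001 0.117 0" --grip_force 20

```text
clock: 6.12
eef_pos: [0.4143, -0.153, 0.0447]
ee_rot: [-3.141, 0.0, 2.138]
ft_force: [0.6, -0.0, -0.9]
grip_width: 0.0418
finger_force: 19.9
```

Emit:
arm_command --pt "0 0 0 0 0 -0.03 0" --pt "0 0 0 0 0 -0.08 0" --pt "0 0 0 0 0 -0.13 0" --pt "0 0 0 0.001 0.04 -0.13 0" --pt "0 0 0 0.003 0.09 -0.13 0" --pt "0 0 0 0.006 0.14 -0.13 0" --pt "0 0 0 0.009 0.19 -0.13 0" --pt "0 0 0 0.012 0.24 -0.13 0" --pt "0 0 0 0.015 0.29 -0.13 0" --pt "0 0 0 0.017 0.315 -0.13 0" --pt "0 0 0 0.017 0.323 -0.13 0" --pt "0 0 0 0.017 0.323 -0.13 0"

```text
clock: 7.62
eef_pos: [0.6772, 0.0348, 0.1739]
ee_rot: [-3.14, -0.001, 2.138]
ft_force: [-0.4, 0.4, -2.0]
grip_width: 0.0413
finger_force: 19.9
```

```bash
python3 w.py w3.png stock_1_mid crate tray jar_1_mid
```

```text
[0.6772 0.0348 0.1739] [-179.9176   -0.037   122.5159] q [-0.0276  0.2118  1.6205 -0.0003  1.3109 -0.5951] 7.625
pin stock_1_mid 0.98 [224. 255.] [ 0.6616 -0.0349  0.0475]
mask stock_1_mid 0.82 [219. 238.] rect 650 -12 53 23 ang 70.0
pin crate 0.98 [234. 190.] [0.6383 0.0114 0.    ]
mask crate 0.77 [222. 186.] rect 637 9 152 150 ang 76.9
mask tray 0.7 [276. 260.] rect 708 -10 91 88 ang 32.5
mask tray 0.54 [45. 98.] rect 436 -5 81 60 ang 13.9
```

View pics/w3.png

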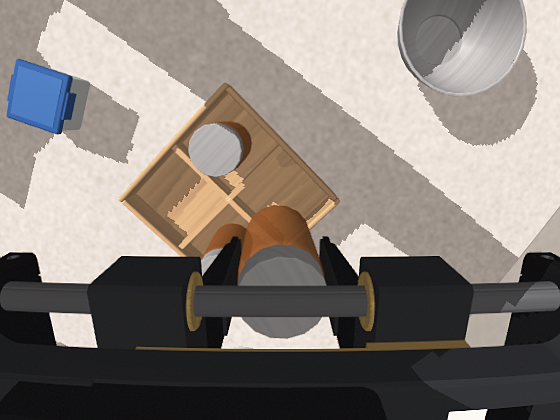

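The held jar is centred between the fingers, and the crate corners at (121,200), (228,85), (339,201) fit a centre of (0.637,0.009). I'm lowering the jar into the far empty cell.

Emit:
arm_command --pt "0 0 0 0 0.003 0.02 0" --pt "0 0 0 0 0.003 0.05 0" --pt "0 0 0 0 0.003 0.08 0" --pt "0 0 0 0 0.003 0.1 0" --pt "0 0 0 0 0.003 0.112 0" --pt "0 0 0 0 0.003 0.118 0" --pt "0 0 0 0 0.003 0.121 0" --pt "0 0 0 0 0.003 0.122 0" --pt "0 0 0 0 0.003 0.123 0" --pt "0 0 0 0 0.003 0.123 0"

```text
clock: 9.32
eef_pos: [0.6804, 0.0366, 0.0521]
ee_rot: [3.141, 0.0, 2.138]
ft_force: [-0.0, 0.1, -0.3]
grip_width: 0.0419
finger_force: 19.9
```

Emit:
arm_command --pt "0 0 0 0 0 0.001 0" --pt "0 0 0 0 0 0.0015 0"

```text
clock: 9.57
eef_pos: [0.6802, 0.0366, 0.0502]
ee_rot: [3.142, 0.0, 2.138]
ft_force: [0.1, -0.1, 0.1]
grip_width: 0.0415
finger_force: 19.9
```

Emit:
arm_command --pt "0 0 0 0 0 0.0005 0" --pt "0 0 0 0 0 0.0005 65" --pt "0 0 0 0 0 0.0005 65" --pt "0 0 0 0 0 0.0005 65" --pt "0 0 0 0 0 -0.02 65" --pt "0 0 0 0 0 -0.06 65" --pt "0 0 0 0 0 -0.12 65"

```text
clock: 10.45
eef_pos: [0.679, 0.0366, 0.1706]
ee_rot: [-3.139, -0.002, 2.138]
ft_force: [0.8, -0.3, 0.3]
grip_width: 0.0621
finger_force: 0.0
```

Emit:
arm_command --pt "0 0 0 0.05 -0.035 0 65" --pt "0 0 0 0.1 -0.07 0 100" --pt "0 0 0 0.15 -0.105 0 100" --pt "0 0 0 0.2 -0.14 0 100" --pt "0 0 0 0.225 -0.157 0.005 100" --pt "0 0 0 0.225 -0.157 0.01 100" --pt "0 0 0 0.225 -0.157 0.01 100"

```text
clock: 11.32
eef_pos: [0.4277, 0.1418, 0.161]
ee_rot: [3.14, 0.001, 2.138]
ft_force: [0.7, -1.4, -0.4]
grip_width: 0.0948
finger_force: 0.0
```

```bash
python3 w.py w4.png jar_1_mid stock_1_mid rest_1_mid tray
```

```text
[0.4277 0.1418 0.161 ] [179.9225   0.0452 122.5022] q [ 0.2012 -0.2992  2.1365 -0.0003  1.3028 -0.366 ] 11.325
pin jar_1_mid 0.69 [276. 197.] [0.4227 0.1464 0.0425]
mask jar_1_mid 0.72 [277. 203.] rect 420 152 38 50 ang 32.4
mask jar_1_mid 0.35 [216. 334.] rect 437 28 56 33 ang 33.0
pin stock_1_mid 0.34 [262.  33.] [0.3437 0.2519 0.0475]
pin tray 0.95 [504.  49.] [0.5331 0.3759 0.    ]
mask tray 0.89 [498.  77.] rect 540 357 147 147 ang 18.2
```

View pics/w4.png

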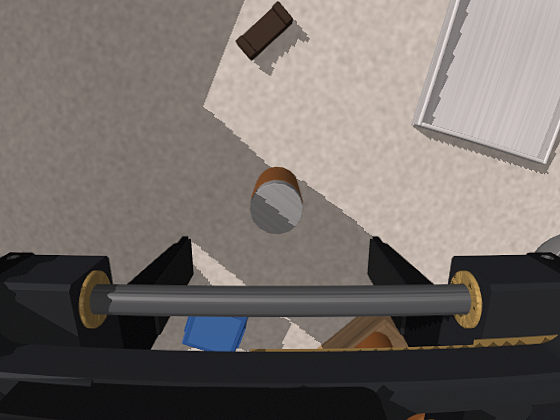

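The jar's cap is at (276,207), slightly forward of the finger centre. The second rest runs from (248,46) to (282,14), and the tray is at upper right.

```bash
python3 g.py 276 207 .085  264 30 .014 246 46 .014 282 14 .014
```

```text
[0.4214 0.1487 0.085 ] tool [ 0.0088 -0.0011  0.0751]
[0.3376 0.2603 0.014 ] tool [ 0.148  -0.0118  0.1461]
[0.3313 0.2408 0.014 ] tool [ 0.1349 -0.0275  0.1461]
[0.3436 0.2797 0.014 ] tool [0.161  0.0038 0.1461]
```

Emit:
arm_command --pt "0 0 0 0.008 -0.001 0.04 100" --pt "0 0 0 0.008 -0.001 0.09 100" --pt "0 0 0 0.008 -0.001 0.11 100" --pt "0 0 0 0.008 -0.001 0.116 100" --pt "0 0 0 0.008 -0.001 0.116 0" --pt "0 0 0 0.008 -0.001 0.116 0" --pt "0 0 0 0.008 -0.001 0.116 0" --pt "0 0 0 0.008 -0.001 0.116 0" --pt "0 0 0 0.008 -0.001 0.116 0" --pt "0 0 0 0.008 -0.001 0.116 0" --grip_force 20

```text
clock: 13.08
eef_pos: [0.4216, 0.1481, 0.0442]
ee_rot: [-3.141, 0.0, 2.138]
ft_force: [0.9, 0.3, 0.4]
grip_width: 0.0418
finger_force: 20.0
```

Emit:
arm_command --pt "0 0 0 0 0 -0.03 0" --pt "0 0 0 0 0 -0.08 0" --pt "0 0 0 0 0 -0.13 0" --pt "0 0 0 -0.05 0.012 -0.13 0" --pt "0 0 0 -0.1 0.024 -0.13 0" --pt "0 0 0 -0.15 0.036 -0.13 0" --pt "0 0 0 -0.2 0.048 -0.13 0" --pt "0 0 0 -0.225 0.054 -0.13 0" --pt "0 0 0 -0.2325 0.056 -0.13 0" --pt "0 0 0 -0.2325 0.056 -0.13 0" --pt "0 0 0 -0.2325 0.056 -0.13 0"

```text
clock: 14.45
eef_pos: [0.5931, -0.0168, 0.1739]
ee_rot: [-3.141, -0.001, 2.139]
ft_force: [0.0, 0.9, -0.7]
grip_width: 0.0414
finger_force: 20.0
```

```bash
python3 w.py w5.png crate stock_1_mid jar_1_mid
```

```text
[ 0.5931 -0.0168  0.1739] [-179.9784   -0.0374  122.5627] q [-0.119   0.0293  1.8199  0.0003  1.293  -0.6874] 14.45
pin crate 0.95 [328. 194.] [0.6386 0.0083 0.    ]
mask crate 0.89 [326. 181.] rect 637 9 150 152 ang 77.1
pin stock_1_mid 0.69 [330. 258.] [ 0.6633 -0.0356  0.0475]
mask stock_1_mid 0.93 [337. 242.] rect 648 -12 51 25 ang 2.4
pin jar_1_mid 0.83 [281. 260.] [ 0.6269 -0.0644  0.0425]
mask jar_1_mid 0.62 [280. 259.] rect 610 -39 72 70 ang 32.5
```

View pics/w5.png

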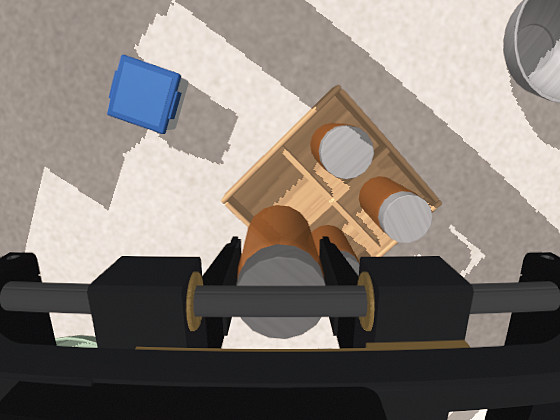

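The first jar stands upright in its cell, with its cap at (404,216). The held jar hangs above the near empty cell, so I'm lowering it.

Emit:
arm_command --pt "0 0 0 0 0 0.02 0" --pt "0 0 0 0 0 0.05 0" --pt "0 0 0 0 0 0.08 0" --pt "0 0 0 0 0 0.1 0" --pt "0 0 0 0 0 0.112 0" --pt "0 0 0 0 0 0.118 0" --pt "0 0 0 0 0 0.121 0" --pt "0 0 0 0 0 0.123 0" --pt "0 0 0 0 0 0.124 0" --pt "0 0 0 0 0 0.124 0"

```text
clock: 16.05
eef_pos: [0.5941, -0.0178, 0.0505]
ee_rot: [3.141, 0.0, 2.138]
ft_force: [0.8, 1.0, -0.8]
grip_width: 0.0416
finger_force: 20.0
```

Emit:
arm_command --pt "0 0 0 0 0 0.0005 0" --pt "0 0 0 0 0 0.001 0" --pt "0 0 0 0 0 0.001 0"

```text
clock: 16.42
eef_pos: [0.594, -0.0177, 0.0493]
ee_rot: [3.141, 0.0, 2.138]
ft_force: [-0.2, 0.8, -1.2]
grip_width: 0.0418
finger_force: 20.0
```

Emit:
arm_command --pt "0 0 0 0 0 0.0005 0" --pt "0 0 0 0 0 0.001 0" --pt "0 0 0 0 0 0.001 0"

```text
clock: 16.8
eef_pos: [0.5942, -0.018, 0.0492]
ee_rot: [3.142, 0.0, 2.138]
ft_force: [-2.6, 0.1, 5.0]
grip_width: 0.0413
finger_force: 20.0
```

Emit:
arm_command --pt "0 0 0 0 0 -0.0005 65" --pt "0 0 0 0 0 -0.0005 65" --pt "0 0 0 0 0 -0.0005 65" --pt "0 0 0 0 0 -0.02 65" --pt "0 0 0 0 0 -0.06 65" --pt "0 0 0 0 0 -0.12 65" --pt "0 0 0 0 0 -0.15 65"

```text
clock: 17.68
eef_pos: [0.5958, -0.018, 0.2042]
ee_rot: [3.136, 0.005, 2.138]
ft_force: [0.4, 0.1, -1.2]
grip_width: 0.0615
finger_force: 0.0
```

Emit:
arm_command --pt "0 0 -10 -0.015 -0.06 0 100" --pt "0 0 -20 -0.03 -0.12 0 100" --pt "0 0 -30 -0.045 -0.18 0 100" --pt "0 0 -40 -0.06 -0.24 0 100" --pt "0 0 -40 -0.075 -0.3 0.02 100" --pt "0 0 -40 -0.087 -0.347 0.05 100" --pt "0 0 -40 -0.087 -0.347 0.05 100" --pt "0 0 -40 -0.087 -0.347 0.05 100"

```text
clock: 18.68
eef_pos: [0.3484, -0.278, 0.1493]
ee_rot: [-3.141, 0.002, 2.835]
ft_force: [-0.8, 0.2, 0.0]
grip_width: 0.0955
finger_force: 0.0
```

```bash
python3 w.py w6.png rest_1_mid dish
```

```text
[ 0.3484 -0.278   0.1493] [-179.9849    0.0965  162.4446] q [-0.7944 -0.3013  2.1582  0.0006  1.2831 -2.0589] 18.675
mask rest_1_mid 0.72 [278. 198.] rect 348 -277 20 51 ang 73.7
mask rest_1_mid 0.49 [552. 208.] rect 443 -27 23 55 ang 85.1
pin dish 0.75 [260. 361.] [ 0.5234 -0.3547  0.    ]
mask dish 0.82 [258. 333.] rect 473 -335 147 39 ang 73.3
```

View pics/w6.png

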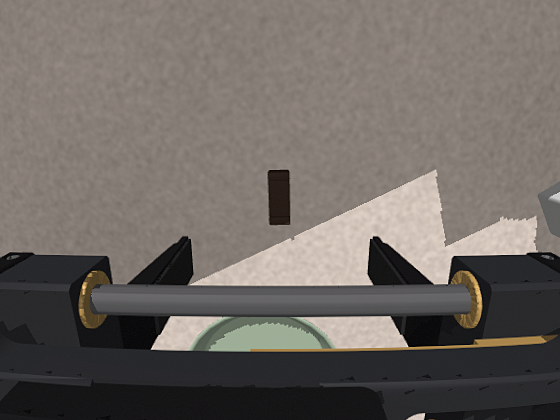

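The rest is at (279,197), aligned with the tool's x axis and centred below the TCP; the measured 20x51 mm size matches.

Emit:
arm_command --pt "0 0 0 0 0 0.05 80" --pt "0 0 0 0 0 0.1 60" --pt "0 0 0 0 0 0.13 60" --pt "0 0 0 0 0 0.14 60" --pt "0 0 0 0 0 0.145 60" --pt "0 0 0 0 0 0.145 0" --pt "0 0 0 0 0 0.145 0" --pt "0 0 0 0 0 0.145 0" --pt "0 0 0 0 0 0.145 0" --pt "0 0 0 0 0 0.145 0" --grip_force 15

```text
clock: 20.18
eef_pos: [0.3482, -0.2779, 0.0035]
ee_rot: [-3.141, 0.001, 2.836]
ft_force: [-0.1, 0.5, 1.2]
grip_width: 0.0198
finger_force: 15.0
```

Emit:
arm_command --pt "0 0 0 0 0 -0.03 0" --pt "0 0 0 0 0 -0.07 0" --pt "0 0 0 -0.04 -0.01 -0.1 0" --pt "0 0 0 -0.08 -0.02 -0.1 0" --pt "0 0 0 -0.12 -0.03 -0.1 0" --pt "0 0 0 -0.16 -0.038 -0.1 0" --pt "0 0 0 -0.185 -0.043 -0.1 0" --pt "0 0 0 -0.191 -0.0435 -0.1 0" --pt "0 0 0 -0.191 -0.0435 -0.1 0"

```text
clock: 21.3
eef_pos: [0.5166, -0.3761, 0.1026]
ee_rot: [3.141, -0.001, 2.836]
ft_force: [-0.2, 0.2, -0.3]
grip_width: 0.0198
finger_force: 15.0
```

```bash
python3 w.py w7.png dish; cat > t.py <<'E'
from h import *
t=shot('top')
for k,z in (('dish',0),('rest_1_mid',.1),('crate',0)):
    for d in robot.pinpoint(t,k): print(k,round(d['score'],2),d['centre'],at_z(t,d['centre'],z))
E
python3 t.py
```

```text
[ 0.5166 -0.3761  0.1026] [179.9723  -0.0748 162.5125] q [-0.7132  0.192   1.7692 -0.0001  1.1818 -1.9788] 21.3
pin dish 0.93 [307. 210.] [ 0.5257 -0.3533  0.    ]
mask dish 0.7 [321. 183.] rect 502 -343 167 116 ang 71.0
dish 0.81 [401.8, 203.3] [ 0.51905711 -0.34665144  0.        ]
dish 0.54 [287.7, 146.7] [ 0.6728371  -0.04255032  0.        ]
rest_1_mid 0.57 [430.4, 198.6] [ 0.51635161 -0.38505288  0.1       ]
crate 0.83 [271.2, 158.0] [0.64157072 0.00182459 0.        ]
```

View pics/w7.png

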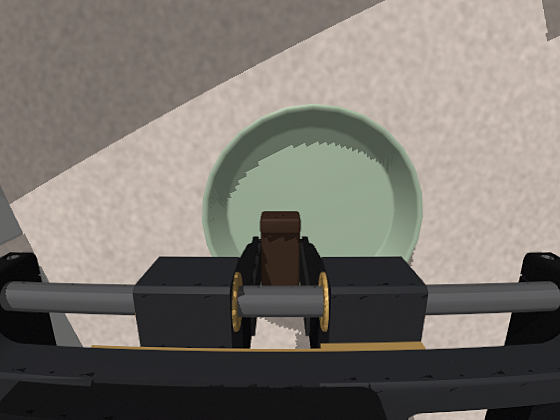

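The held rest is above the left half of the dish (centre about (307,210)), so I'm lowering it.

Emit:
arm_command --pt "0 0 0 0 0 0.03 0" --pt "0 0 0 0 0 0.06 0" --pt "0 0 0 0 0 0.08 0" --pt "0 0 0 0 0 0.088 0" --pt "0 0 0 0 0 0.09 0" --pt "0 0 0 0 0 0.091 0" --pt "0 0 0 0 0 0.092 0" --pt "0 0 0 0 0 0.092 0"

```text
clock: 22.65
eef_pos: [0.5174, -0.3768, 0.0117]
ee_rot: [-3.141, 0.001, 2.836]
ft_force: [0.4, -1.0, -0.7]
grip_width: 0.0197
finger_force: 15.0
```

Emit:
arm_command --pt "0 0 0 0 0 0.001 0" --pt "0 0 0 0 0 0.002 0" --pt "0 0 0 0 0 0.002 0"

```text
clock: 23.02
eef_pos: [0.5172, -0.3766, 0.0096]
ee_rot: [-3.142, 0.0, 2.836]
ft_force: [-1.6, 1.1, 2.9]
grip_width: 0.0195
finger_force: 15.0
```

Emit:
arm_command --pt "0 0 0 0 0 0 37" --pt "0 0 0 0 0 0 37" --pt "0 0 0 0 0 -0.02 37" --pt "0 0 0 0 0 -0.08 37" --pt "0 0 0 0 0 -0.14 60"

```text
clock: 23.65
eef_pos: [0.5169, -0.3764, 0.1517]
ee_rot: [-3.142, 0.0, 2.836]
ft_force: [1.3, -0.4, 1.2]
grip_width: 0.0407
finger_force: 0.0
```

Emit:
arm_command --pt "0 0 9 0.033 0.05 0 60" --pt "0 0 18 0.066 0.101 0 60" --pt "0 0 27 0.099 0.151 0 60" --pt "0 0 36 0.132 0.201 0 60" --pt "0 0 45 0.165 0.252 0 60" --pt "0 0 54 0.198 0.302 0 60" --pt "0 0 63 0.231 0.353 0 60" --pt "0 0 72 0.264 0.403 0 60" --pt "0 0 81 0.297 0.453 0 60" --pt "0 0 90 0.33 0.503 0 60" --pt "0 0 90 0.363 0.554 0 60" --pt "0 0 90 0.363 0.554 0 60"

```text
clock: 25.15
eef_pos: [0.3366, 0.2635, 0.1509]
ee_rot: [3.14, -0.002, 1.268]
ft_force: [-0.5, 0.0, -0.2]
grip_width: 0.0573
finger_force: 0.0
```

```bash
python3 w.py w8.png rest_1_mid
```

```text
[0.3366 0.2635 0.1509] [179.9069  -0.1266  72.677 ] q [ 0.5383 -0.3524  2.1937  0.0003  1.2975  0.8406] 25.15
```

View pics/w8.png

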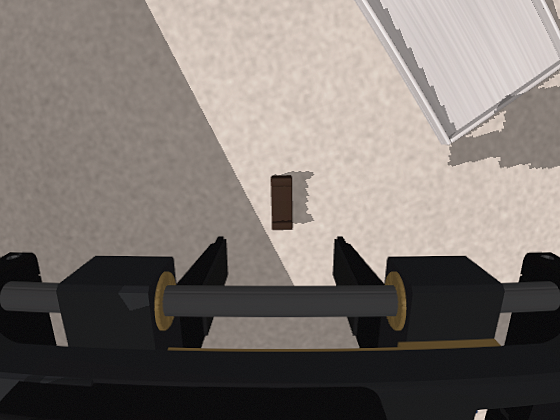

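The rest is at (282,203), aligned and about 6 mm behind the finger line.

Emit:
arm_command --pt "0 0 0 -0.006 0.002 0.05 60" --pt "0 0 0 -0.006 0.002 0.1 60" --pt "0 0 0 -0.006 0.002 0.13 60" --pt "0 0 0 -0.006 0.002 0.142 60" --pt "0 0 0 -0.006 0.002 0.1465 60" --pt "0 0 0 -0.006 0.002 0.147 0" --pt "0 0 0 -0.006 0.002 0.147 0" --pt "0 0 0 -0.006 0.002 0.147 0" --pt "0 0 0 -0.006 0.002 0.147 0" --pt "0 0 0 -0.006 0.002 0.147 0" --grip_force 15

```text
clock: 26.55
eef_pos: [0.3377, 0.2549, 0.0025]
ee_rot: [3.141, -0.0, 1.266]
ft_force: [-1.0, 0.5, 1.5]
grip_width: 0.0197
finger_force: 15.0
```

Emit:
arm_command --pt "0 0 0 0 0 -0.03 0" --pt "0 0 0 0 0 -0.08 0" --pt "0 0 0 0 0 -0.13 0" --pt "0 0 10 -0.05 0.036 -0.13 0" --pt "0 0 20 -0.1 0.072 -0.13 0" --pt "0 0 30 -0.15 0.108 -0.13 0" --pt "0 0 40 -0.2 0.145 -0.13 0" --pt "0 0 50 -0.25 0.181 -0.13 0" --pt "0 0 60 -0.3 0.217 -0.13 0" --pt "0 0 70 -0.35 0.253 -0.13 0" --pt "0 0 80 -0.4 0.289 -0.13 0" --pt "0 0 90 -0.45 0.325 -0.13 0"

```text
clock: 28.05
eef_pos: [0.5125, -0.2743, 0.1318]
ee_rot: [-3.141, 0.0, -0.311]
ft_force: [0.5, 1.1, -0.4]
grip_width: 0.0203
finger_force: 15.0
```

Emit:
arm_command --pt "0 0 0 0.02 0.027 0 0" --pt "0 0 0 0.034 0.045 0.02 0" --pt "0 0 0 0.036 0.0475 0.03 0" --pt "0 0 0 0.036 0.0475 0.03 0"

```text
clock: 28.55
eef_pos: [0.5312, -0.3273, 0.1005]
ee_rot: [-3.14, 0.003, -0.305]
ft_force: [-0.0, 0.3, 0.6]
grip_width: 0.0196
finger_force: 15.0
```

```bash
python3 w.py w9.png rest_1_mid dish
```

```text
[ 0.5312 -0.3273  0.1005] [-179.9228    0.1897  -17.4905] q [-0.6382  0.1644  1.8047  0.0002  1.1761  1.2378] 28.55
pin rest_1_mid 0.88 [344. 211.] [ 0.5166 -0.3746  0.008 ]
mask rest_1_mid 0.66 [345. 211.] rect 517 -374 22 54 ang 72.8
pin dish 0.73 [313. 202.] [ 0.5291 -0.3526  0.    ]
mask dish 0.7 [318. 176.] rect 549 -359 168 121 ang 71.1
```

View pics/w9.png

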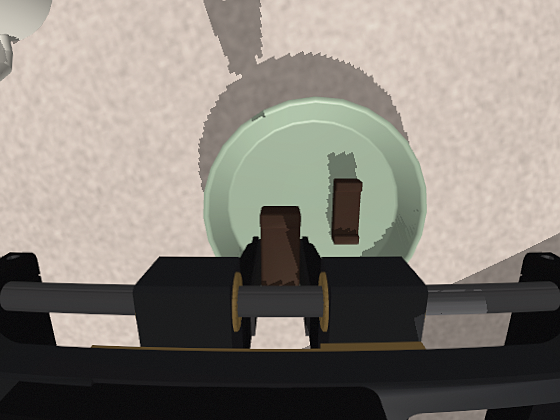

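Rest 1 lies flat at (346,211). The held rest is clear of it on the left, so I'm lowering.

Emit:
arm_command --pt "0 0 0 0 0 0.03 0" --pt "0 0 0 0 0 0.06 0" --pt "0 0 0 0 0 0.08 0" --pt "0 0 0 0 0 0.087 0" --pt "0 0 0 0 0 0.089 0" --pt "0 0 0 0 0 0.09 0" --pt "0 0 0 0 0 0.091 0" --pt "0 0 0 0 0 0.091 0"

```text
clock: 29.8
eef_pos: [0.5325, -0.3286, 0.0117]
ee_rot: [3.141, -0.001, -0.305]
ft_force: [0.1, 0.2, -0.6]
grip_width: 0.0197
finger_force: 15.0
```

Emit:
arm_command --pt "0 0 0 0 0 0.001 0" --pt "0 0 0 0 0 0.002 0" --pt "0 0 0 0 0 0.0025 0" --pt "0 0 0 0 0 0.0025 0"

```text
clock: 30.3
eef_pos: [0.5323, -0.3284, 0.0087]
ee_rot: [-3.142, -0.0, -0.305]
ft_force: [0.1, -0.3, -1.0]
grip_width: 0.0197
finger_force: 15.0
```

Emit:
arm_command --pt "0 0 0 0 0 0.0005 0" --pt "0 0 0 0 0 0.001 0" --pt "0 0 0 0 0 0.001 0"

```text
clock: 30.68
eef_pos: [0.5323, -0.3284, 0.0086]
ee_rot: [-3.142, 0.0, -0.305]
ft_force: [-3.0, 2.6, 6.0]
grip_width: 0.0196
finger_force: 15.0
```

Emit:
arm_command --pt "0 0 0 0 0 -0.0005 37" --pt "0 0 0 0 0 -0.0005 37" --pt "0 0 0 0 0 -0.02 37" --pt "0 0 0 0 0 -0.08 37" --pt "0 0 0 0 0 -0.15 60" --pt "0 0 -6 -0.03 -0.048 -0.15 100" --pt "0 0 -12 -0.06 -0.096 -0.15 100" --pt "0 0 -18 -0.09 -0.144 -0.15 100" --pt "0 0 -24 -0.12 -0.192 -0.15 100" --pt "0 0 -30 -0.15 -0.24 -0.15 100" --pt "0 0 -30 -0.184 -0.287 -0.15 100" --pt "0 0 -30 -0.184 -0.287 -0.15 100"

```text
clock: 32.17
eef_pos: [0.4423, 0.0034, 0.1589]
ee_rot: [3.141, -0.002, 0.224]
ft_force: [0.4, -0.2, -0.1]
grip_width: 0.0948
finger_force: 0.0
```

```bash
python3 w.py w10.png tub_mid
```

```text
[0.4423 0.0034 0.1589] [179.9805  -0.1224  12.8105] q [-0.114  -0.3195  2.1555  0.0004  1.3034  1.2331] 32.175
pin tub_mid 0.84 [286. 198.] [0.4445 0.0001 0.021 ]
mask tub_mid 0.6 [284. 205.] rect 444 0 58 54 ang 12.8
```

View pics/w10.png

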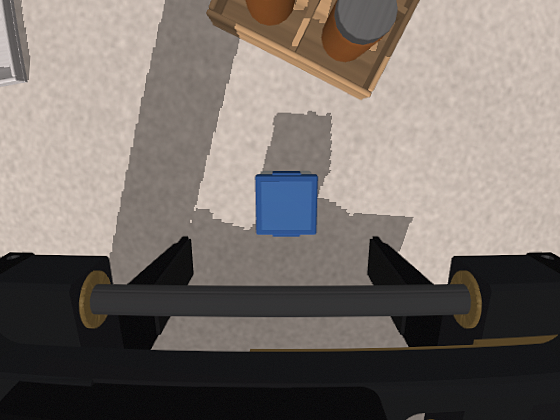

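The lid is square to the view at (286,206), with latches only front and back, so the side faces are clear to grip.

Emit:
arm_command --pt "0 0 0 0.001 0.003 0.04 100" --pt "0 0 0 0.001 0.004 0.09 100" --pt "0 0 0 0.001 0.004 0.125 100" --pt "0 0 0 0.001 0.004 0.137 100" --pt "0 0 0 0.001 0.004 0.139 100" --pt "0 0 0 0.001 0.004 0.139 0" --pt "0 0 0 0.001 0.004 0.139 0" --pt "0 0 0 0.001 0.004 0.139 0" --pt "0 0 0 0.001 0.004 0.139 0" --pt "0 0 0 0.001 0.004 0.139 0" --grip_force 15

```text
clock: 33.58
eef_pos: [0.445, -0.0029, 0.0189]
ee_rot: [-3.142, -0.0, 0.218]
ft_force: [-0.8, 0.5, 1.2]
grip_width: 0.0539
finger_force: 15.0
```

Emit:
arm_command --pt "0 0 0 0 0 -0.03 0" --pt "0 0 0 0 0 -0.08 0" --pt "0 0 0 0 0 -0.12 0" --pt "0 0 -2 0.022 -0.047 -0.12 0" --pt "0 0 -4 0.045 -0.094 -0.12 0" --pt "0 0 -6 0.068 -0.142 -0.12 0" --pt "0 0 -6 0.09 -0.19 -0.12 0" --pt "0 0 -6 0.113 -0.237 -0.12 0" --pt "0 0 -6 0.135 -0.284 -0.12 0" --pt "0 0 -6 0.155 -0.325 -0.12 0" --pt "0 0 -6 0.167 -0.35 -0.12 0" --pt "0 0 -6 0.167 -0.35 -0.12 0"

```text
clock: 35.08
eef_pos: [0.5319, 0.3762, 0.1379]
ee_rot: [3.141, 0.001, 0.325]
ft_force: [0.7, -0.8, -1.5]
grip_width: 0.0536
finger_force: 15.0
```

```bash
python3 w.py w11.png tray tub_mid
```

```text
[0.5319 0.3762 0.1379] [179.9845   0.0564  18.6353] q [ 0.5333  0.1842  1.7149 -0.0001  1.2434  1.7789] 35.075
pin tray 0.83 [282. 193.] [0.538  0.3777 0.    ]
mask tray 0.74 [286. 171.] rect 537 376 139 180 ang 18.3
pin tub_mid 0.94 [282. 264.] [0.4799 0.3579 0.021 ]
mask tub_mid 0.73 [279. 256.] rect 501 368 68 97 ang 18.6
```

View pics/w11.png

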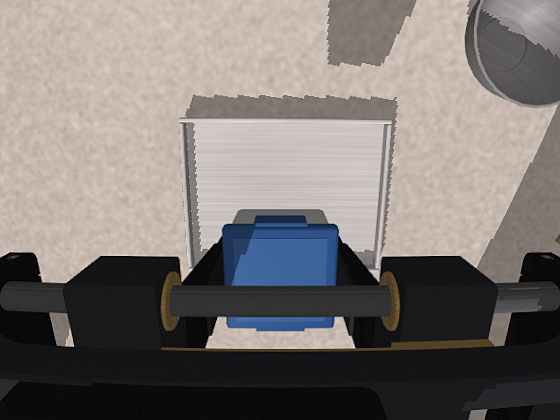

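The tray spans columns 182–392, and the held tub is central over it and aligned. I'm shifting 5 mm forward and lowering.

Emit:
arm_command --pt "0 0 0 0.003 0 0.03 0" --pt "0 0 0 0.005 0 0.07 0" --pt "0 0 0 0.005 0 0.1 0" --pt "0 0 0 0.005 0 0.109 0" --pt "0 0 0 0.005 0 0.111 0" --pt "0 0 0 0.005 0 0.112 0" --pt "0 0 0 0.005 0 0.113 0" --pt "0 0 0 0.005 0 0.113 0"

```text
clock: 36.33
eef_pos: [0.5373, 0.3768, 0.0265]
ee_rot: [-3.141, -0.001, 0.323]
ft_force: [-0.9, -0.7, -0.2]
grip_width: 0.0537
finger_force: 15.0
```

Emit:
arm_command --pt "0 0 0 0 0 0.001 0" --pt "0 0 0 0 0 0.002 0" --pt "0 0 0 0 0 0.003 0" --pt "0 0 0 0 0 0.003 0"

```text
clock: 36.83
eef_pos: [0.5369, 0.3765, 0.023]
ee_rot: [3.142, 0.0, 0.323]
ft_force: [-1.8, -0.2, 1.9]
grip_width: 0.0538
finger_force: 15.0
```

Emit:
arm_command --pt "0 0 0 0 0 0 80" --pt "0 0 0 0 0 0 80" --pt "0 0 0 0 0 0 80" --pt "0 0 0 0 0 -0.02 80" --pt "0 0 0 0 0 -0.06 80" --pt "0 0 0 0 0 -0.12 80" --pt "0 0 0 -0.05 0 -0.17 80" --pt "0 0 0 -0.1 0 -0.2 80" --pt "0 0 0 -0.15 0 -0.2 80" --pt "0 0 0 -0.15 0 -0.2 80"

```text
clock: 38.08
eef_pos: [0.3924, 0.3283, 0.2245]
ee_rot: [-3.141, -0.003, 0.324]
ft_force: [0.2, -0.0, -0.2]
grip_width: 0.0764
finger_force: 0.0
```

```bash
cat > f.py <<'E'
from h import *
a=shot('top');b=shot('side')
c=lambda i,y,x:cv2.resize(i[y[0]:y[1],x[0]:x[1]],None,fx=2,fy=2,interpolation=cv2.INTER_CUBIC)
A=c(a['image'],(100,250),(80,460)); B=c(b['image'],(140,290),(120,500))
cv2.imwrite('pics/fin.png',cv2.cvtColor(np.vstack([A,B])[:600],cv2.COLOR_RGB2BGR))
E
python3 f.py
```

```text
(no output)
```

View pics/fin.png

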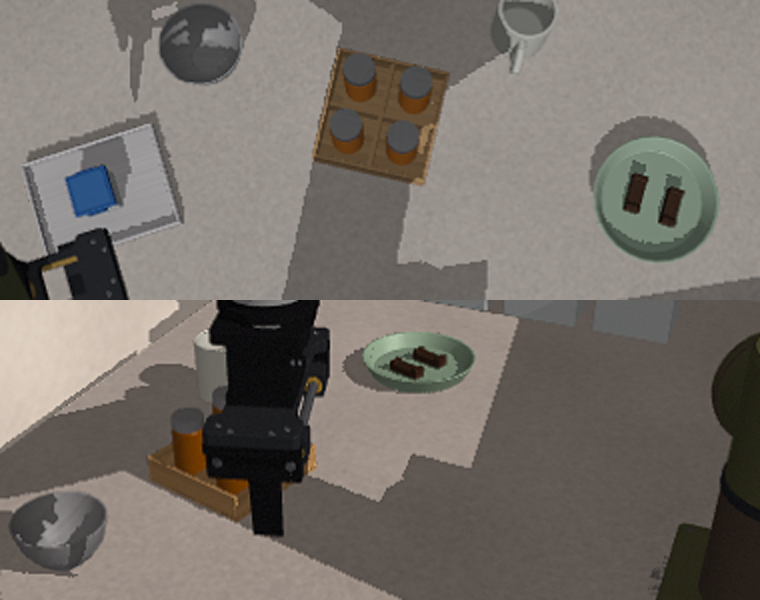

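The check picture shows four jars upright in the crate, both rests flat and apart in the dish (635,193 and 672,206), and the tub in the tray (90,190). The gripper is clear of everything.

```bash
python3 -c "
from station import robot
print(robot.job_done())"
```

```text
the job is handed in; nothing more can be done
None
```

The job is handed in: both loose jars stand upright in the crate's empty cells beside the two stock jars, both chopstick rests lie flat and apart in the dish, and the tub sits upright in the tray, at about 38 s of the 120 s allowed; the judge's verdict was not shown.

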